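# Bring a panel's tag into view with the rig's sprung inspection mirror

## Task

A small wooden panel stands on an inspection rig with its reverse turned to a sliding carriage that carries a little camera and a sprung tilting mirror. Slide the carriage along its rail until the mirror is straight opposite the round tag on the panel, and tilt the mirror by the wooden knob on its lever, against the spring, until the camera sees the whole tag reflected in the mirror. Finish while still holding the knob so that the mirror stays at that angle; never touch the mirror plate, and leave the jar, the spatula and the loupe on the table where they are.

Things in the scene. Friction and masses are not known exactly. Their poses are not given: they have to be found in the camera images.
- rig: Fixed rig on a plywood board 250 x 460 x 12 mm, at a small yaw. Origin at table height, under the mirror's pivot line, half way along the rail; x points from the panel to the mirror (about away from the robot), y along the steel rail (about to the robot's left), z up. The rail, 14 mm thick and 400 mm long, lies along y at x = 22 mm, 30 mm high.
- panel_top (a point): Middle of the panel's top edge, 174 mm above the table, at rig x = -131 mm. The pale wooden panel stands upright on the rig, on the robot's side of the rail, 370 mm long along rig y, 18 mm thick; its reverse (rig x = -124 mm) is lined with pale paper, carries the tag and faces +x, away from the robot, which works over the panel's top.
- carriage (a joint): Position of the black carriage (84 mm long) on the rail, 0 to 0.24 m, growing to rig +y; at 0 the mirror's middle is at rig y = -0.12 m. About 2 N of friction; it stays where it is left and may be moved by the knob. It carries an aluminium fork (79 mm wide) with the mirror and, on a low arm towards the panel, a small black camera.
- mirror (a joint): Tilt of the mirror about its pivot line (parallel to rig y), 0 to 0.8 rad. At 0, its rest, the face looks to the panel (rig -x) and 0.087 rad upwards. It grows as the lever and the mirror's top go towards the panel and the face nods down. A spring (0.45 N m/rad, wound 0.15 rad at rest) returns it to 0 when let go: 1 to 4 N at the knob.
- pivot (a point): Middle of the mirror's pivot line, on the reflecting face; 90 mm above the table, at rig x = 0. It slides with the carriage. The mirror plate is 50 x 50 mm, 5 mm thick.
- knob (a point): Centre of the knob: a pale wooden cylinder 18 mm thick, 22 mm long along rig y, on top of a 6 mm steel lever, 85 mm from the pivot line. At mirror = 0 the lever leans 0.4 rad away from the panel (knob at rig x = 33 mm, 168 mm high); upright at mirror = 0.4. Pinch its flat ends from above; it turns between the fingers as the lever swings.
- lever: The lever with its knob, one piece with the mirror; its frame's origin lies at the pivot.
- glass: The mirror plate, 50 x 50 mm; its frame's origin lies at the pivot. Not to be touched.
- lens (a point): Front of the camera's lens, on the carriage: 75 mm from the pivot line towards the panel and 30 mm above the table (60 mm below the pivot). The camera looks up along the line from here to the pivot; its round field of view is 54 mm across at the panel.
- view: The camera's line of sight after the mirror (nothing solid): from the pivot along this frame's -x. By the law of reflection it rises 0.849 rad above level at mirror = 0, passing over the panel, and sinks 2 rad per rad of mirror tilt. The whole tag is seen when its centre is within 12 mm of this line, both in the frame's y and in its z.
- tag: Round brass tag, 30 mm across, 4 mm thick, the only round thing on the panel. Origin: the middle of its front face, 120 mm from the pivot line in rig -x; 50 to 140 mm above the table, between rig y = -20 and +120 mm. Its x axis points as the rig's.
- jar: Bystander: closed jar, 52 mm thick, 75 mm tall, origin at its underside.
- spatula: Bystander: spatula with a wooden handle, 190 mm, lying; origin at its underside.
- loupe: Bystander: black magnifier, 48 mm thick at its foot and 40 mm tall, standing; origin at its underside.

How it is judged (in metres and radians):
At the end, for the whole second after the job is handed in: The tag's centre lies within 12 mm of the reflected line of sight, along the rail and across it up and down, in front of the mirror; the mirror is at rest, tilted against its spring (more than 0.1 rad) and the fingers still hold the knob or lever (more than 0.3 N) (y of tag in the frame of view between -0.012 and 0.012 m and z of tag in the frame of view between -0.012 and 0.012 m and x of tag in the frame of view below -0.05 m and contact force between the fingers and lever above 0.3 N and value of joint mirror above 0.1 rad and velocity of joint mirror between -0.1 and 0.1 rad/s); the arm keeps its last pose, push and grip.
It fails at once if the jar, the spatula or the loupe is moved by more than 20 mm (distance of any of jar, spatula, loupe from where it was at the start of the episode above 0.02 m).
It fails at once if the robot touches the mirror plate with more than 1 N (contact force between the arm and glass above 1 N).
It fails at once if the fingers touch the mirror plate with more than 1 N (contact force between the fingers and glass above 1 N).
It also fails if it takes over 38 s, if anything falls off the work surface, if the arm or the gripper's body presses on something with over 40 N, if the wrist force passes 120 N, or if a joint passes its speed limit or range.

## Robot

A 7-joint arm with a two-finger parallel gripper is mounted at the origin on the work surface. World frame = base frame: x ahead of the robot, y to its left, z up, the work surface at z = 0. Lengths are in mm, angles in rad, forces in N, time in s.
With the tool pointing down it reaches from about 425 to 925 mm from the base axis. Payload 6.8 kg.
Tool frame: the origin (TCP) lies at the very end of the fingers, on their centre line; the grasp point (between the pads) lies 19 mm behind it; z points along the fingers, y is the line along which they close (so a half turn about z gives the same grasp; the last joint's range is limited). The gripper opens to 88 mm and grips with 3 to 60 N. Pads are 20 mm wide; open, the fingers measure 115 mm over their backs; the gripper's body (75 mm by 178 mm) begins 61 mm behind the grasp point.
Start: joints at [1.079, 0.477, 0.022, 1.555, -0.011, 1.109, -0.083], TCP at [252.762, -625.906, 222.664] pointing down, gripper open.
Joint ranges: [-2.96, 2.96], [-0.34, 2.1], [-1.41, 1.46], [0.24, 2.44], [-1.37, 4.51], [0.17, 1.92], [-2.96, 2.96]. Speed limits (rad/s): [2.39, 2.39, 3.14, 3.14, 3.14, 3.14, 3.14].

## Interface

Orientations are given as a rotation vector (axis times angle).
In Python, from station import r, vision, order gives the robot as it stands.
- The arm moves only by the shell command python3 -m creep 'ROWS' [OPENING] [FORCE]. ROWS is rows parted by semicolons, their numbers by spaces, 1 to 12 of them, each of 4 numbers: dx, dy, dz in mm, then a turn about the tool's z in rad; each row shifts and turns the commanded pose from where the row before left it, along the tool's axes as they then stand; what a row does not reach is not made up. A row lasts 1/8 s, in which the tool goes at most 62.5 mm and 0.188 rad, less where a joint would pass 70% of its speed; a pose out of reach is approached as far as the arm can. OPENING is the opening from 0.0 (shut) to 1.0 (fully open), set as the command begins (- or left out keeps the last). The fingers move at their own pace and stop on an object; FORCE is the grip in N (left out, the last holds). Time passes only in rows, so rows that do not move let the fingers close. It prints the time, the measured TCP pose, the force, the opening and the grip force at its end.
- r.sense(): the state, without advancing time (a new reading comes with each control period).
- vision.camera(name): name is "scene" or "top" or "wrist"; returns a dict with "pixels" (400x640x3 uint8, blue, green, red), "fx", "fy", "cx", "cy" (pixels), "D" ([k1, k2, p1, p2, k3] as OpenCV has them; the pictures are not rectified), "rvec" (rotation vector, rad) and "tvec" (3), from world to camera coordinates, as OpenCV has them. Camera axes: x right, y down, z forward; pixel columns grow to the right and rows downward; lengths in mm; the calibration is good to about 2 mm. A picture is of the moment at which its call begins. There is no depth.
- order.job_done(): hands the job in; it is judged then, once.
Trained networks look in the newest picture that a camera, given by its name, has taken for a name from the list of things; names that differ only in an ending like _2 or _b are one class to them, and where a whole thing is asked for, a point or a joint stands for the part that bears it (a point fixed in the world has none). Each returns a list of dicts, best first, with "p" (0 to 1); they miss things now and then, are a little off and sometimes report something else, mostly with a low value. They report only what shows in the picture. A call takes as long as a camera call.
- vision.masks_of(thing, camera): "mask" (400x640 bool, what is visible of it) and "location" ([row, column] in pixels, amid what is visible of it).
- vision.landmark_of(thing, camera): "location" ([row, column] in pixels: a listed point, or the origin of a listed thing).
The state is a dict: "clock": time; "joints": joint angles; "qd": joint speeds; "joint_efforts": joint torques, N m; "tool_pos": TCP position; "orientation": TCP orientation; "contact_force": force on the tool from outside, world axes, zero at the start; "ft_torque": the same for the moment, N m; "opening": opening from 0.0 (shut) to 1.0 (fully open); "grip_force": force on a finger pad.
Only numpy, scipy, OpenCV 4.12 (cv2) and the standard library are available. Lean on these libraries where they do the work, as an engineer would, in place of code of your own. Each camera call takes 0.05 s, during which the arm holds its last target. There are 200 camera calls.

## Working session

There is one attempt and no reset: what is moved stays moved. The work goes in short steps, Python scripts to look and compute and a shell command to move; the robot and the scene stay as the last step left them, time stands still between calls to the robot, and variables do not carry over. Pictures are saved under pics/ and viewed, at most 10 in all, crops included, and the job is handed in when it is done.

```bash
mkdir -p pics; ls; cat > h.py <<'E'
import numpy as np, cv2
from station import r, vision, order
def cam(n):
    c=vision.camera(n); c['K']=np.array([[c['fx'],0,c['cx']],[0,c['fy'],c['cy']],[0,0,1.]]); 
    c['R']=cv2.Rodrigues(np.array(c['rvec'],float))[0]; c['t']=np.array(c['tvec'],float); return c
def ray(c,loc):
    u=cv2.undistortPoints(np.array([[[loc[1],loc[0]]]],float),c['K'],np.array(c['D'],float))[0,0]
    d=c['R'].T@np.array([u[0],u[1],1]); return -c['R'].T@c['t'], d/np.linalg.norm(d)
def tri(rs):
    A=sum(np.eye(3)-np.outer(d,d) for o,d in rs); b=sum((np.eye(3)-np.outer(d,d))@o for o,d in rs)
    p=np.linalg.solve(A,b); return p,[round(np.linalg.norm((np.eye(3)-np.outer(d,d))@(p-o)),1) for o,d in rs]
def atz(ry,z): o,d=ry; return o+d*(z-o[2])/d[2]
def proj(c,p): 
    q=cv2.projectPoints(np.array([p],float),np.array(c['rvec'],float),c['t'],c['K'],np.array(c['D'],float))[0][0,0]; return q[::-1]
E
cat > l.py <<'E'
from h import *
s=r.sense(); print(s['clock'],s['tool_pos'],s['orientation'])
C={n:cam(n) for n in('scene','top','wrist')}
for n in C: cv2.imwrite(f'pics/a_{n}.png',C[n]['pixels']); print(n,(-C[n]['R'].T@C[n]['t']).round())
for t in('knob','panel_top','pivot','lens','tag','rig','jar','spatula','loupe'):
    rs=[]
    for n in C:
        L=vision.landmark_of(t,n)
        print(t,n,[(round(x['p'],2),np.round(x['location'],1).tolist()) for x in L[:2]])
        if L and L[0]['p']>.4: rs.append(ray(C[n],L[0]['location']))
    if len(rs)>1: p,e=tri(rs); print('  ->',p.round(1),e)
E
python3 l.py; python3 -c "
import cv2,numpy as np
a=[cv2.imread(f'pics/a_{n}.png') for n in('scene','top')]
cv2.imwrite('pics/b.png',a[0]);cv2.imwrite('pics/c.png',a[1])"
```

```text
pics
0.0 [ 252.53820256 -625.34597526  221.69514734] [-3.08220699e+00 -5.98988603e-01  7.62616015e-04]
scene [1077. -276.  945.]
top [ 398.   41. 1296.]
wrist [ 328. -595.  384.]
knob scene [(0.49, [221.9, 279.1])]
knob top [(0.47, [203.2, 356.5])]
knob wrist []
  -> [611.9 -76.5 159.9] [np.float64(3.3), np.float64(3.3)]
panel_top scene [(0.83, [158.2, 286.7]), (0.43, [228.3, 280.0])]
panel_top top [(0.91, [255.3, 323.2])]
panel_top wrist []
  -> [464.6  30.  158.9] [np.float64(1.6), np.float64(1.6)]
pivot scene [(0.74, [230.4, 278.1]), (0.57, [234.6, 310.4])]
pivot top [(0.6, [214.6, 354.4])]
pivot wrist []
  -> [589.6 -74.5  91.6] [np.float64(2.4), np.float64(2.4)]
lens scene [(0.66, [215.0, 273.0])]
lens top [(0.64, [244.2, 349.2]), (0.5, [217.2, 353.0])]
lens wrist []
  -> [506.2 -53.2  32.6] [np.float64(4.2), np.float64(4.2)]
tag scene [(0.47, [172.7, 321.3])]
tag top [(0.65, [176.0, 372.9])]
tag wrist []
  -> [665.2 -57.1 365.3] [np.float64(45.8), np.float64(45.8)]
rig scene [(0.6, [236.4, 312.7])]
rig top [(0.97, [217.5, 327.3]), (0.58, [204.7, 357.4])]
rig wrist []
  -> [599.1   9.5  -7.1] [np.float64(0.1), np.float64(0.1)]
jar scene [(0.56, [191.7, 411.0])]
jar top [(0.53, [207.7, 237.3]), (0.53, [218.8, 326.2])]
jar wrist []
  -> [640.3 310.9  -6.4] [np.float64(0.8), np.float64(0.8)]
spatula scene [(0.77, [276.2, 195.0])]
spatula top [(0.55, [233.9, 424.1])]
spatula wrist []
  -> [ 535.  -296.8   15.3] [np.float64(6.7), np.float64(6.7)]
loupe scene [(0.73, [306.0, 287.1])]
loupe top [(0.69, [176.0, 375.3])]
loupe wrist []
  -> [ 730.4 -151.5   23.6] [np.float64(2.4), np.float64(2.4)]
```

View pics/a_scene.png

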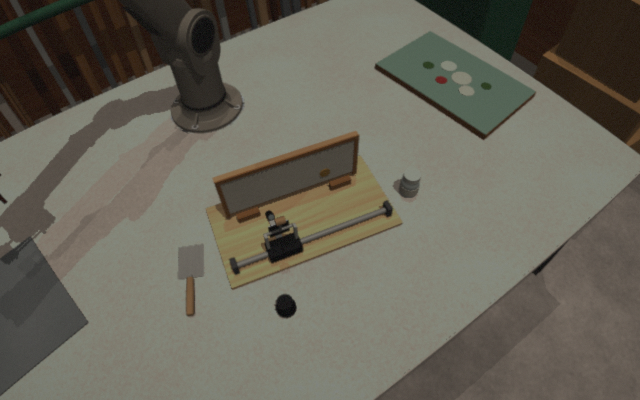

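View pics/a_top.png

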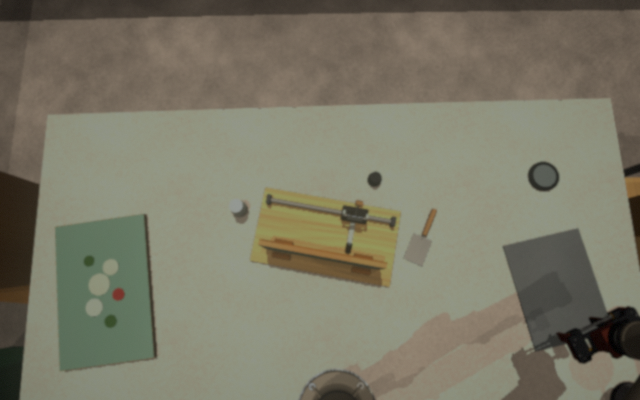

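The scene picture shows the rig with the panel's reverse facing the camera. The tag is a brown spot near row 173, column 324. The carriage is near (245, 284), and the rail ends are near (265, 235) and (209, 388). In the top picture the rail ends are near (200, 269) and (222, 393), and the carriage near (214, 354). The network's tag hit in the top picture is really the loupe.

```bash
cat > m.py <<'E'
from h import *
S=cam('scene');T=cam('top')
e1,a=tri([ray(S,(209,388)),ray(T,(200,269))]); e2,b=tri([ray(S,(265,235)),ray(T,(222,393))]); print('rail ends',e1.round(1),a,e2.round(1),b)
# fit rig pose by keypoints: board corners + rail ends: refine yaw from board corners (z=12)
y=(e1-e2)[:2]; y/=np.linalg.norm(y); yaw=np.arctan2(-y[0],y[1]); print('yaw',yaw,np.linalg.norm((e1-e2)[:2]))
for n,c,t in(('s',S,'scene'),('t',T,'top')):
    for k in vision.masks_of('tag',t)[:2]: print(n,'tagmask',k['p'],k['location'],k['mask'].sum())
    for k in vision.masks_of('rig',t)[:1]: 
        m=k['mask']; print(n,'rig',k['p'],m.sum(), cv2.minAreaRect(np.argwhere(m)[:,::-1].astype(np.float32)))
for name,c,(r0,r1,c0,c1) in(('s',S,(120,290,195,405)),('t',T,(170,300,240,410))):
    cv2.imwrite(f'pics/crop_{name}.png',cv2.resize(c['pixels'][r0:r1,c0:c1],None,fx=3.5,fy=3.5,interpolation=cv2.INTER_CUBIC))
E
python3 m.py
```

```text
rail ends [659.5 202.9  23.7] [np.float64(2.7), np.float64(2.7)] [ 573.8 -199.6   28.8] [np.float64(2.6), np.float64(2.6)]
yaw -0.20991883174181258 411.5394297609297
s rig 0.94 18371 ((298.2510986328125, 205.6741180419922), (112.97848510742188, 182.03372192382812), 70.27772521972656)
t tagmask 0.66 [217.9, 353.7] 579
t rig 0.81 10783 ((325.83172607421875, 235.03305053710938), (143.78982543945312, 80.10759735107422), 9.92624568939209)
```

View pics/crop_s.png

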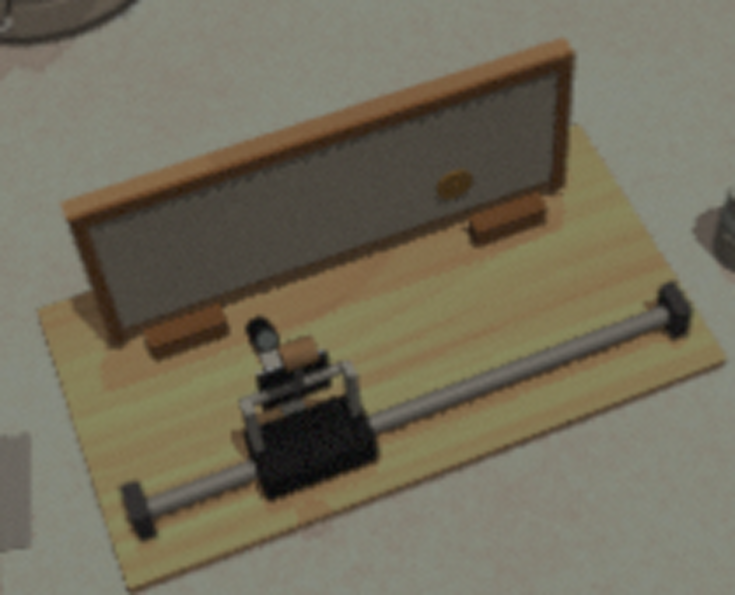

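View pics/crop_t.png

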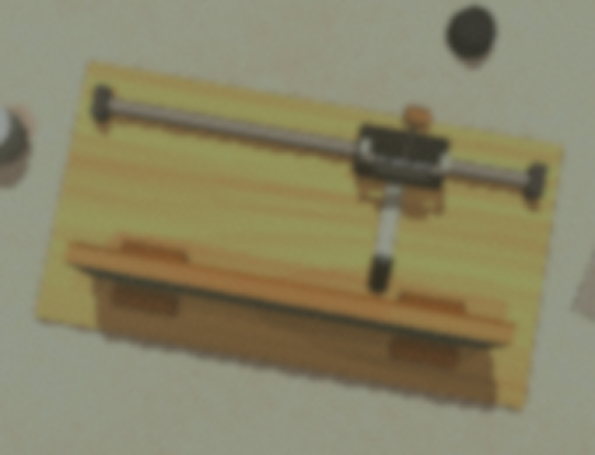

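The crops are clear. The tag sits at scene crop (455, 184), which is row 172.6, column 325. The knob is at scene crop (300, 352) and top crop (418, 116). The board corners, rail and panel edges are sharp enough to fit the rig pose.

```bash
cat > f.py <<'E'
from h import *
from scipy.optimize import least_squares
S=cam('scene');T=cam('top')
px=lambda n,x,y:(y/3.5+120-.5,x/3.5+195-.5) if n=='s' else (y/3.5+170-.5,x/3.5+240-.5)
C={'s':S,'t':T}
# (cam, crop x,y, rig point; board x offset free)
B=lambda sx,sy:('B',sx*125,sy*230,12)
obs=[('s',40,312,B(-1,-1)),('s',130,590,B(1,-1)),('s',722,362,B(1,1)),
('t',90,62,B(1,1)),('t',562,148,B(1,-1)),('t',525,410,B(-1,-1)),('t',37,320,B(-1,1)),
('s',572,50,('P',-122,185,174)),('s',78,220,('P',-122,-185,174)),
('t',68,243,('P',-122,185,174)),('t',516,322,('P',-122,-185,174)),('t',505,346,('P',-140,-185,174)),
]
def W(q,p): c,s=np.cos(q[2]),np.sin(q[2]); return np.array([q[0]+c*p[0]-s*p[1],q[1]+s*p[0]+c*p[1],p[2]])
def res(q):
    o=[]
    for n,x,y,(k,a,b,z) in obs: o+=list(proj(C[n],W(q,(a+(q[3] if k=='B' else 0),b,z)))-np.array(px(n,x,y)))
    return np.array(o)
f=least_squares(res,[600,0,-.2,-50],loss='soft_l1'); q=f.x; print(q.round(3)); print(res(q).reshape(-1,2).round(1).tolist())
np.save('rig.npy',q)
def inv(p): c,s=np.cos(q[2]),np.sin(q[2]); d=p[:2]-q[:2]; return np.array([c*d[0]+s*d[1],-s*d[0]+c*d[1],p[2]])
k,e=tri([ray(S,px('s',300,352)),ray(T,px('t',418,116))]); print('knob',k.round(1),e,'rig',inv(k).round(1))
o,d=ray(S,px('s',455,184)); n=np.array([np.cos(q[2]),np.sin(q[2]),0]); 
t=(-120+n@[q[0],q[1],0]-n@o)/(n@d); tg=o+t*d; print('tag',tg.round(1),inv(tg).round(1))
l=tri([ray(S,px('s',258,330)),ray(T,px('t',378,283))]);print('lens-ish',inv(l[0]).round(1),l[1])
for t_,c in(('jar',1),('loupe',1)): pass
E
python3 f.py
```

```text
[ 5.96565e+02  6.06400e+00 -2.04000e-01 -6.03350e+01]
[[-1.0, -1.1], [-0.2, -0.5], [-1.8, 1.9], [-0.6, -1.1], [-1.4, 0.4], [-0.4, -0.0], [-0.3, -1.3], [0.3, 0.6], [0.1, -3.3], [-0.0, -0.3], [0.5, 0.0], [-0.0, 2.2]]
knob [613.3 -78.6 169.7] [np.float64(1.1), np.float64(1.1)] rig [ 33.6 -79.5 169.7]
tag [497.5 119.5  73.8] [-120.    91.    73.8]
lens-ish [-96.3 -79.8  13.9] [np.float64(0.5), np.float64(0.5)]
```

The knob measures (33.6, -79.5, 169.7) in the rig frame, against the stated (33, ·, 168). The tag measures (-120, 91, 74), which is inside its allowed range. Next I work out the move in tool axes.

```bash
cat > go.py <<'E'
from h import *; import sys
from scipy.spatial.transform import Rotation as Ro
q=np.load('rig.npy'); c,s=np.cos(q[2]),np.sin(q[2])
def W(p): return np.array([q[0]+c*p[0]-s*p[1],q[1]+s*p[0]+c*p[1],p[2]])
def inv(p): d=p[:2]-q[:2]; return np.array([c*d[0]+s*d[1],-s*d[0]+c*d[1],p[2]])
def report(target):
    st=r.sense(); R=Ro.from_rotvec(st['orientation']).as_matrix(); p=np.array(st['tool_pos'])
    a=R.T@np.array([-s,c,0]); ang=np.arctan2(a[1],a[0])-np.pi/2; ang=(ang+np.pi/2)%np.pi-np.pi/2
    print('t',st['clock'],'tcp rig',inv(p).round(1),'delta tool now',(R.T@(W(target)-p)).round(1),'turn',ang.round(3),'j7',np.round(st['joints'][6],2),'F',np.round(st['contact_force'],1),'open',round(st['opening'],3),'grip',round(st['grip_force'],1), 'toolz',R[:,2].round(3))
    Rn=R@Ro.from_euler('z',ang).as_matrix(); print('after turn: rig x in tool',(Rn.T@[c,s,0]).round(3),'rig y',(Rn.T@[-s,c,0]).round(3))
if __name__=='__main__': report([float(v) for v in sys.argv[1:4]])
E
python3 go.py 33.3 -79.5 222
```

```text
t 1.9 tcp rig [-208.6 -688.5  222.7] delta tool now [ 539.  -372.6    0.6] turn 0.588 j7 -0.08 F [ 0.4  0.  -0.1] open 1.004 grip 0.0 toolz [-0. -0. -1.]
after turn: rig x in tool [ 1.  0. -0.] rig y [ 0. -1. -0.]
```

```bash
python3 -m creep '0 0 0 0.147; 0 0 0 0.147; 0 0 0 0.147; 0 0 0 0.147; 15 -40 0 0; 20 -50 0 0; 20 -50 0 0; 20 -50 0 0; 20 -50 0 0; 20 -50 0 0; 20 -50 0 0; 20 -50 0 0' 0.65; python3 go.py 33.3 -79.5 222
```

```text
clock: 3.4
tool_pos: [484.5, -274.0, 223.0]
orientation: [3.125, -0.32, 0.001]
contact_force: [1.1, -0.1, -0.0]
opening: 0.653
grip_force: 0.0
t 3.4 tcp rig [ -53.  -296.9  223. ] delta tool now [  86.2 -217.4    1. ] turn -0.0 j7 -1.38 F [ 1.1 -0.1 -0. ] open 0.653 grip 0.0 toolz [ 0.001 -0.    -1.   ]
after turn: rig x in tool [ 1.    -0.     0.001] rig y [ 0. -1. -0.]
```

```bash
python3 -m creep '20 -50 0 0; 20 -50 0 0; 20 -50 0 0; 16 -42 0 0; 10 -25 0 0; 0 0 0 0; 0 0 0 0' 0.65; python3 go.py 33.3 -79.5 149; cat > k.py <<'E'
from h import *
from go import inv
W=cam('wrist'); cv2.imwrite('pics/w1.png',W['pixels'])
rs=[]
for t in('knob','tag'):
  L=vision.landmark_of(t,'wrist'); print(t,[(round(x['p'],2),np.round(x['location'],1).tolist()) for x in L[:3]])
  for x in L[:3]: print(inv(atz(ray(W,x['location']),168)).round(1))
E
python3 k.py
```

```text
clock: 4.28
tool_pos: [611.2, -82.0, 222.6]
orientation: [3.124, -0.322, -0.001]
contact_force: [-0.5, -0.1, -0.2]
opening: 0.655
grip_force: 0.0
t 4.275 tcp rig [ 32.2 -83.3 222.6] delta tool now [ 1.1 -3.9 73.5] turn -0.002 j7 -1.78 F [-0.5 -0.1 -0.2] open 0.655 grip 0.0 toolz [-0.001 -0.001 -1.   ]
after turn: rig x in tool [ 1.  0. -0.] rig y [ 0.    -1.    -0.001]
knob [(0.61, [215.7, 317.1]), (0.58, [67.0, 355.2]), (0.48, [221.9, 313.7])]
[ 34.1 -79.9 168. ]
[ 138.7 -105.5  168. ]
[ 29.1 -77.3 168. ]
tag []
```

View pics/w1.png

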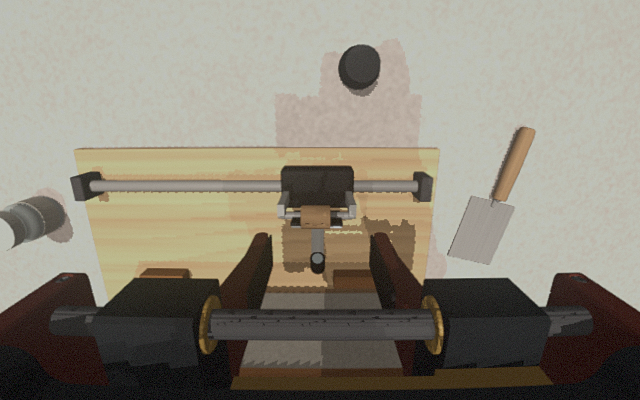

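The wrist view shows the knob at about row 216, column 316, between the two fingers. It puts the knob at (34, -80) in the rig frame, which agrees with the first measurement. I descend and grip.

```bash
python3 -m creep '1.5 -3.5 15 0; 0 0 20 0; 0 0 20 0; 0 0 18 0; 0 0 0 0; 0 0 0 0' 0.65; python3 go.py 33.3 -79.5 149; python3 -m creep '0 0 0 0; 0 0 0 0; 0 0 0 0; 0 0 0 0; 0 0 0 0; 0 0 0 0; 0 0 0 0; 0 0 0 0' 0 15;  python3 go.py 33.3 -79.5 149
```

```text
clock: 5.18
tool_pos: [614.4, -77.3, 150.0]
orientation: [-3.125, 0.32, -0.001]
contact_force: [1.4, -0.1, 0.6]
opening: 0.648
grip_force: 0.0
t 5.175 tcp rig [ 34.4 -78.  150. ] delta tool now [-1.1  1.5  1. ] turn -0.0 j7 -1.8 F [ 1.4 -0.1  0.6] open 0.648 grip 0.0 toolz [ 0.001  0.    -1.   ]
after turn: rig x in tool [1.    0.    0.001] rig y [ 0. -1.  0.]
clock: 6.18
tool_pos: [614.2, -77.4, 149.8]
orientation: [3.125, -0.321, 0.0]
contact_force: [-0.3, -0.9, 2.8]
opening: 0.248
grip_force: 15.0
t 6.175 tcp rig [ 34.2 -78.2 149.8] delta tool now [-0.9  1.3  0.8] turn -0.0 j7 -1.8 F [-0.3 -0.9  2.8] open 0.248 grip 15.0 toolz [ 0. -0. -1.]
after turn: rig x in tool [ 1. -0.  0.] rig y [ 0. -1. -0.]
```

The opening of 0.248 × 88 = 21.8 mm matches the knob's length, so it is gripped. Now I slide along the rail.

```bash
python3 -m creep '0 -8 0 0; 0 -16 0 0; 0 -20 0 0; 0 -20 0 0; 0 -20 0 0; 0 -20 0 0; 0 -20 0 0; 0 -20 0 0; 0 -16 0 0; 0 -9 0 0; 0 0 0 0; 0 0 0 0' - 15;  python3 go.py 33.3 91 149
```

```text
clock: 7.68
tool_pos: [648.8, 89.0, 150.0]
orientation: [-3.124, 0.32, -0.002]
contact_force: [4.6, 0.4, 4.5]
opening: 0.255
grip_force: 15.0
t 7.675 tcp rig [ 34.3  91.8 150. ] delta tool now [-1.   0.8  1. ] turn 0.0 j7 -2.07 F [4.6 0.4 4.5] open 0.255 grip 15.0 toolz [ 0.001  0.001 -1.   ]
after turn: rig x in tool [1.    0.    0.001] rig y [ 0.    -1.     0.002]
```

```bash
python3 -m creep '-6 0 -2 0; -6 0 -1.8 0; -6 0 -1.2 0; -6 0 -0.8 0; -6 0 -0.5 0; -6 0 0 0; -6 0 0.3 0; 0 0 0 0; 0 0 0 0; 0 0 0 0' - 15;  python3 go.py -7.7 91 156
cat > k2.py <<'E'
from h import *; import sys
from go import inv
C={n:cam(n) for n in('scene','top','wrist')}
cv2.imwrite(f'pics/s{sys.argv[1]}.png',cv2.resize(C['scene']['pixels'][120:290,195:405],None,fx=3.5,fy=3.5,interpolation=cv2.INTER_CUBIC))
cv2.imwrite(f'pics/w{sys.argv[1]}.png',C['wrist']['pixels'])
for t in('tag','knob','lens','pivot'):
  for n in C:
    for x in vision.landmark_of(t,n)[:2]: print(t,n,round(x['p'],2),np.round(x['location'],1).tolist())
E
python3 k2.py 2
```

```text
clock: 8.93
tool_pos: [606.9, 96.7, 155.6]
orientation: [3.125, -0.32, -0.001]
contact_force: [3.2, 1.1, 4.1]
opening: 0.25
grip_force: 15.0
t 8.925 tcp rig [ -8.3  90.9 155.6] delta tool now [ 0.6 -0.1 -0.4] turn -0.0 j7 -2.1 F [3.2 1.1 4.1] open 0.25 grip 15.0 toolz [-0.001 -0.    -1.   ]
after turn: rig x in tool [ 1.     0.    -0.001] rig y [-0. -1. -0.]
tag scene 0.49 [174.2, 321.8]
tag wrist 0.45 [315.2, 320.0]
knob scene 0.74 [307.1, 288.6]
knob scene 0.53 [183.9, 343.1]
knob wrist 0.69 [258.6, 321.3]
lens scene 0.87 [194.7, 332.4]
pivot scene 0.89 [203.6, 342.5]
pivot wrist 0.56 [202.2, 322.2]
```

View pics/w2.png

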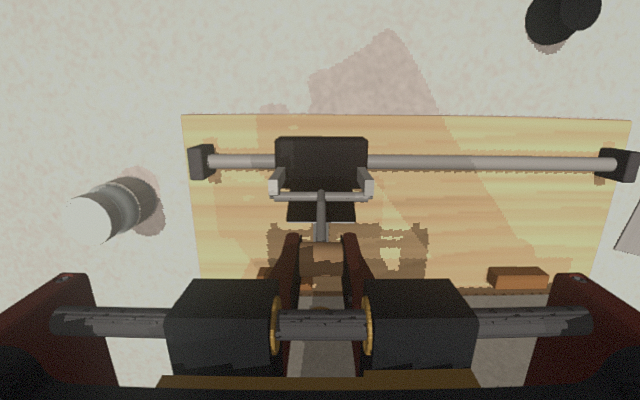

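View pics/s2.png

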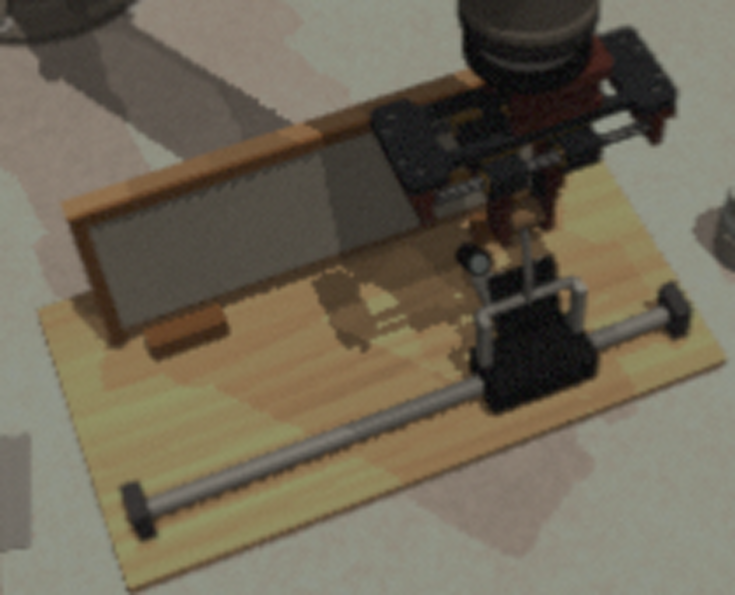

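The wrist view shows the tag peeking out at about row 311, column 320, between the fingers and in line with the knob. The scene view shows the lever tilted and held. Next I measure the tag more exactly by colour, as the networks and my reading differ by about 3 px.

```bash
cat > t.py <<'E'
from h import *
from go import inv,q,c,s
a=cv2.imread('pics/a_scene.png').astype(int)
S=cam('scene');Wc=cam('wrist')
def plane(cm,loc,X=-120):
    o,d=ray(cm,loc); n=np.array([c,s,0]); t=(X+n@[q[0],q[1],0]-n@o)/(n@d); return inv(o+t*d)
m=(a[:,:,2]-a[:,:,0]); sub=m[166:180,315:335]; print(sub)
w=np.clip(sub-35,0,None); w[:2]=0; rr,cc=np.mgrid[166:180,315:335]
loc=((rr*w).sum()/w.sum(),(cc*w).sum()/w.sum()); print(loc,plane(S,loc).round(1))
print('proj',proj(S,(np.array([q[0]+c*-120-s*91,q[1]+s*-120+c*91,74]))))
p=cv2.imread('pics/w2.png'); cv2.imwrite('pics/w2c.png',cv2.resize(p[200:340,260:390],None,fx=4.2,fy=4.2,interpolation=cv2.INTER_CUBIC))
# panel inner reference: top edge of panel front
for X,Y,Z in((-122,185,174),(-122,91,174),(-124,185,12)): print((X,Y,Z),proj(S,(np.array([q[0]+c*X-s*Y,q[1]+s*X+c*Y,Z]))).round(1))
print('wrist tag net',plane(Wc,(315.2,320)).round(1), 'pred px of (−120,91,74):',proj(Wc,(np.array([q[0]+c*-120-s*91,q[1]+s*-120+c*91,74]))).round(1))
print('wrist knob',inv(atz(ray(Wc,(258.6,321.3)),174.7)).round(1))
E
python3 t.py
```

```text
[[15 15 15 12 11 14 12 13 13 14 15 12 13 13 12 13 12 14 14 14]
 [12 13 11 13 13 13 13 13 16 14 15 18 14 14 13 12 11 13 13 14]
 [13 14 12 12 12 13 12 14 19 22 31 37 32 24 15 13 13 12 12 13]
 [13 13 13 12 12 16 19 24 39 52 55 47 39 37 26 15 12 12 14 12]
 [12 13 12 12 15 18 31 48 46 43 38 39 38 41 30 16 13 14 13 13]
 [14 12 13 13 15 28 45 45 42 40 41 41 35 37 28 20 12 14 13 11]
 [13 14 12 13 19 33 41 42 37 42 48 37 38 38 28 18 14 13 13 12]
 [12 13 13 14 21 37 39 41 36 41 45 38 40 35 23 14 12 12 14 11]
 [12 11 14 13 17 38 41 39 36 36 39 38 33 22 16 13 14 15 13 12]
 [12 13 14 16 16 28 36 42 38 35 34 29 21 15 14 14 13 13 13 14]
 [11 13 13 12 15 18 27 34 31 29 20 11 12 12 14 13 13 13 14 14]
 [14 12 14 12 12  9 12 13 15 13 12 13 13 12 13 13 14 13 16 19]
 [13 12 13 13 13 10 11 10 11 14 13 13 15 14 14 16 18 20 27 24]
 [12 10 12 13 15 14 13 13 13 13 13 14 15 18 19 26 26 29 32 37]]
(np.float64(171.26296296296297), np.float64(324.04814814814813)) [-120.    89.8   77.8]
proj [172.02917525 324.48972834]
(-122, 185, 174) [134.1 358.5]
(-122, 91, 174) [145.6 323.7]
(-124, 185, 12) [174.3 355.2]
wrist tag net [-120.    92.2   70. ] pred px of (−120,91,74): [317.9 321.2]
wrist knob [ -3.2  91.4 174.7]
```

View pics/w2c.png

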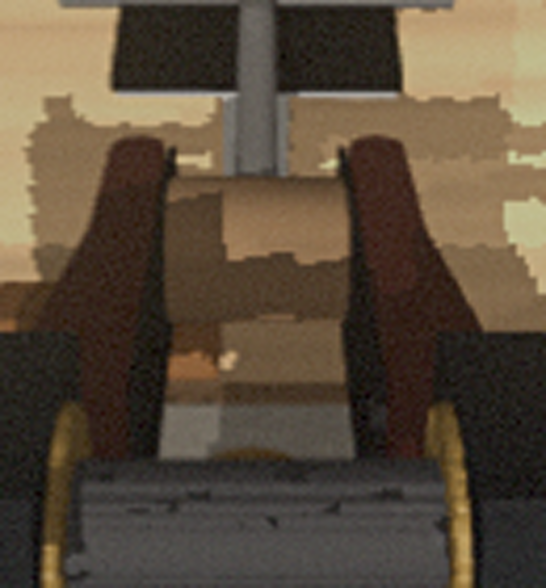

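The crop shows the tag's lower edge just above the gripper bar at crop (250, 452), which is about row 307.2, column 319. I use it as an independent height check, together with the panel's lower edge.

```bash
cat >> t.py <<'E'
print('----')
mk=sub>26; mk[11:]=0; print('centroid',rr[mk].mean(),cc[mk].mean(),plane(S,(rr[mk].mean(),cc[mk].mean())).round(1))
print('wrist tag bottom edge',plane(Wc,(200+450/4.2-.5,260+250/4.2-.5)).round(1))
o=lambda X,Y,Z:np.array([q[0]+c*X-s*Y,q[1]+s*X+c*Y,Z])
for z in (66,70,74,78): print(z,'bottom at',proj(Wc,o(-120,91,z-15)).round(1))
# panel top near tag in original picture: colour profile along column 324
print('col324 R-B rows 138-150',m[138:152,324])
E
python3 t.py | sed -n '/----/,$p'
```

```text
----
centroid 172.06060606060606 324.25757575757575 [-120.    90.3   74.2]
wrist tag bottom edge [-120.    93.2   56.6]
66 bottom at [303.3 321.1]
70 bottom at [305.7 321.2]
74 bottom at [308.1 321.2]
78 bottom at [310.7 321.2]
col324 R-B rows 138-150 [14 14 22 51 61 61 62 63 62 36 33 30 12 12]
```

The tag is near (-120, 91, 73). The wrist camera puts the knob at x ≈ -3, but the gripper pose implies about -9. I fit the tilt from the knob's outline and the plate's top edge.

```bash
cat > th.py <<'E'
from h import *
from go import inv,q,c,s
Wc=cam('wrist'); o=lambda X,Y,Z:np.array([q[0]+c*X-s*Y,q[1]+s*X+c*Y,Z])
px=lambda y:200+y/4.2-.5
print('obs far',px(178),'near',px(320),'plate edge',px(90),'pivot/fork bar',px(4))
cp=inv(-Wc['R'].T@Wc['t']); print('cam rig',cp.round(1))
for th in np.arange(.38,.56,.02):
    f=.4-th; kx,kz=85*np.sin(f),90+85*np.cos(f)
    rows=[proj(Wc,o(kx+9*np.cos(a),91,kz+9*np.sin(a)))[0] for a in np.linspace(0,6.28,60)]
    d=th-.087; e=proj(Wc,o(-25*np.sin(d),91,90+25*np.cos(d)))[0]
    print(round(th,2),'knob x',round(kx,1),'far',round(min(rows),1),'near',round(max(rows),1),'edge',round(e,1),'hit z',round(90+120*np.tan(.849-2*th),1))
E
python3 th.py; python3 go.py -7.7 91 156
```

```text
obs far 241.88095238095238 near 275.6904761904762 plate edge 220.92857142857142 pivot/fork bar 200.45238095238096
cam rig [ 72.5  92.  317.7]
0.38 knob x 1.7 far 232.8 near 268.1 edge 223.3 hit z 100.7
0.4 knob x 0.0 far 235.9 near 271.0 edge 223.8 hit z 95.9
0.42 knob x -1.7 far 238.8 near 273.9 edge 224.4 hit z 91.1
0.44 knob x -3.4 far 241.8 near 276.8 edge 224.9 hit z 86.3
0.46 knob x -5.1 far 244.6 near 279.6 edge 225.4 hit z 81.5
0.48 knob x -6.8 far 247.5 near 282.3 edge 225.9 hit z 76.6
0.5 knob x -8.5 far 250.2 near 285.0 edge 226.4 hit z 71.7
0.52 knob x -10.2 far 252.9 near 287.6 edge 226.9 hit z 66.8
0.54 knob x -11.9 far 255.6 near 290.1 edge 227.3 hit z 61.8
0.56 knob x -13.5 far 258.2 near 292.6 edge 227.8 hit z 56.7
t 9.925 tcp rig [ -8.1  90.9 155.6] delta tool now [ 0.4 -0.1 -0.4] turn -0.0 j7 -2.1 F [2.1 1.3 2.6] open 0.253 grip 15.0 toolz [-0. -0. -1.]
after turn: rig x in tool [ 1.  0. -0.] rig y [ 0. -1. -0.]
```

```bash
cat > b.py <<'E'
from h import *
from go import inv,q,c,s
Wc=cam('wrist'); o=lambda X,Y,Z:np.array([q[0]+c*X-s*Y,q[1]+s*X+c*Y,Z])
p=Wc['pixels'].astype(int)
print('board far edge pred',proj(Wc,o(125+q[3],91,12)).round(1),proj(Wc,o(125+q[3],230,12)).round(1),proj(Wc,o(125+q[3],-230,12)).round(1))
print('rail top/centre pred',[proj(Wc,o(22,y,30)).round(1).tolist() for y in(200,91,0,-200)], 'edges@0',proj(Wc,o(29,0,30))[0].round(1),proj(Wc,o(15,0,30))[0].round(1))
print('panel front bottom edge pred (z 12)',proj(Wc,o(-124,91,12)).round(1),'panel z24',proj(Wc,o(-124,91,24)).round(1))
print('pivot pred',proj(Wc,o(0,91,90)).round(1))
d=p[:,:,2]-p[:,:,0]
print('R-B col 450 rows105-125',d[105:125,450].tolist()); print('gray col 470 rows 150-180',p[150:180,470].mean(1).astype(int).tolist())
print('col 315 rows 270-310',[(x+270,*p[x+270,322]) for x in range(0,40,2)])
E
python3 b.py; python3 k2.py 3 | grep -E 'knob|pivot|lens'
```

```text
board far edge pred [115.8 321.3] [116.5 179.6] [120.6 633. ]
rail top/centre pred [[162.6, 207.6], [162.5, 321.3], [162.7, 416.2], [164.4, 611.9]] edges@0 155.4 169.9
panel front bottom edge pred (z 12) [285.5 321. ] panel z24 [291.5 321.1]
pivot pred [203.6 321.5]
R-B col 450 rows105-125 [12, 11, 14, 16, 14, 16, 12, 10, 17, 17, 30, 64, 58, 53, 52, 50, 52, 51, 52, 53]
gray col 470 rows 150-180 [171, 168, 160, 166, 157, 125, 115, 134, 142, 139, 138, 143, 142, 139, 136, 131, 125, 120, 108, 89, 94, 109, 151, 165, 162, 166, 160, 161, 160, 159]
col 315 rows 270-310 [(270, np.int64(42), np.int64(62), np.int64(78)), (272, np.int64(43), np.int64(62), np.int64(79)), (274, np.int64(38), np.int64(53), np.int64(74)), (276, np.int64(55), np.int64(75), np.int64(98)), (278, np.int64(62), np.int64(85), np.int64(108)), (280, np.int64(67), np.int64(91), np.int64(111)), (282, np.int64(55), np.int64(82), np.int64(100)), (284, np.int64(62), np.int64(85), np.int64(104)), (286, np.int64(66), np.int64(90), np.int64(110)), (288, np.int64(61), np.int64(83), np.int64(107)), (290, np.int64(58), np.int64(80), np.int64(99)), (292, np.int64(41), np.int64(54), np.int64(67)), (294, np.int64(27), np.int64(48), np.int64(66)), (296, np.int64(56), np.int64(67), np.int64(80)), (298, np.int64(75), np.int64(82), np.int64(87)), (300, np.int64(77), np.int64(84), np.int64(90)), (302, np.int64(67), np.int64(75), np.int64(84)), (304, np.int64(75), np.int64(82), np.int64(87)), (306, np.int64(59), np.int64(70), np.int64(79)), (308, np.int64(18), np.int64(42), np.int64(62))]
knob scene 0.46 [186.3, 342.2]
knob wrist 0.8 [255.6, 319.3]
knob wrist 0.48 [315.5, 319.0]
lens top 0.4 [218.0, 327.0]
lens wrist 0.96 [251.4, 317.2]
pivot scene 0.87 [204.4, 344.2]
pivot wrist 0.75 [204.2, 320.7]
```

```bash
cat > c1.py <<'E'
from h import *
from go import inv,q,c,s,W as ow
Wc=cam('wrist'); st=r.sense()
from scipy.spatial.transform import Rotation as Ro
Rn=Ro.from_rotvec(st['orientation']).as_matrix(); pn=np.array(st['tool_pos'])
R1=Ro.from_rotvec([3.124,-.322,-.001]).as_matrix(); p1=np.array([611.2,-82.,222.6])
# world point P in pose 1 == point Pn in pose now with same tool coords
eq=lambda P: pn+Rn@(R1.T@(P-p1))
o=lambda X,Y,Z:ow((X,Y,Z))
f=.4;kx,kz=85*np.sin(f),90+85*np.cos(f)
rows=[proj(Wc,eq(o(kx+9*np.cos(a),-79.5,kz+9*np.sin(a))))[0] for a in np.linspace(0,6.28,60)]
print('pred w1 knob far/near',min(rows),max(rows))
for n,P in(('board far',o(125+q[3],-79.5,12)),('rail far',o(29,-120,30)),('rail near',o(15,-120,30)),('knob L',o(kx,-68.5,kz)),('knob R',o(kx,-90.5,kz))): print(n,proj(Wc,eq(P)).round(1))
i=cv2.imread('pics/w1.png').astype(int)
print('col 317 rows 196-235',[(k,*i[k,322].tolist()) for k in range(196,236)])
print('board far col 250',[(k,int(i[k,250,2]-i[k,250,0])) for k in range(142,158)])
cv2.imwrite('pics/w1c.png',cv2.resize(i[150:290,250:390].astype(np.uint8),None,fx=4,fy=4,interpolation=cv2.INTER_CUBIC))
E
python3 c1.py
```

```text
pred w1 knob far/near 205.17236894517333 229.01029686029403
board far [148.3 317.9]
rail far [180.2 351.7]
rail near [191.5 351.4]
knob L [217.1 302.1]
knob R [217.1 331.2]
col 317 rows 196-235 [(196, 31, 41, 44), (197, 38, 45, 51), (198, 36, 45, 49), (199, 35, 45, 47), (200, 36, 38, 48), (201, 44, 51, 54), (202, 35, 37, 45), (203, 35, 42, 45), (204, 27, 34, 46), (205, 44, 62, 77), (206, 60, 87, 110), (207, 65, 90, 115), (208, 68, 96, 123), (209, 72, 95, 124), (210, 62, 96, 120), (211, 70, 97, 128), (212, 74, 106, 134), (213, 78, 107, 138), (214, 80, 114, 141), (215, 84, 116, 146), (216, 82, 117, 147), (217, 81, 113, 147), (218, 84, 118, 147), (219, 74, 111, 143), (220, 88, 119, 150), (221, 81, 114, 145), (222, 80, 111, 141), (223, 48, 69, 93), (224, 79, 110, 141), (225, 82, 118, 148), (226, 75, 112, 140), (227, 70, 104, 132), (228, 61, 81, 106), (229, 99, 106, 109), (230, 103, 109, 108), (231, 101, 106, 112), (232, 103, 111, 115), (233, 100, 106, 111), (234, 105, 111, 112), (235, 105, 111, 114)]
board far col 250 [(142, 12), (143, 14), (144, 16), (145, 19), (146, 23), (147, 33), (148, 55), (149, 54), (150, 52), (151, 53), (152, 54), (153, 53), (154, 54), (155, 57), (156, 60), (157, 58)]
```

View pics/w1c.png

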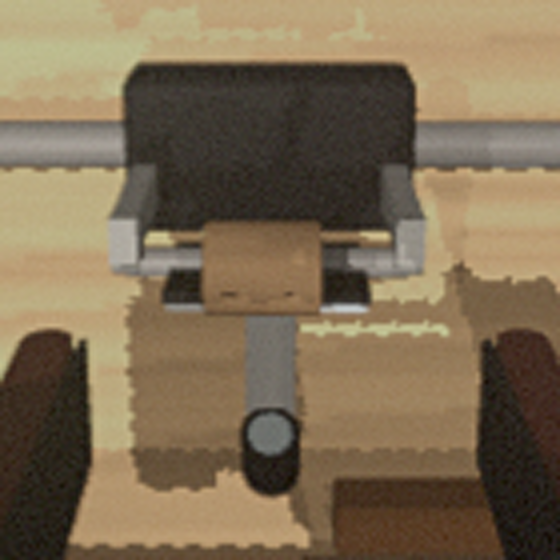

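At rest, the prediction (rows 205.2 to 229.0) matches the picture (205 to 228.5) within half a pixel, so the wrist camera can be trusted. The knob has slipped about 4 mm between the pads, and the tilt is about 0.437 where 0.494 is needed. I grip harder and move 5 mm further.

```bash
python3 -m creep '0 0 0 0; 0 0 0 0; 0 0 0 0; -1.5 0 0 0; -2 0 0 0; -1.5 0 0.3 0; 0 0 0 0; 0 0 0 0; 0 0 0 0' - 45; cat > e.py <<'E'
from h import *; import sys
from go import inv,q,c,s
Wc=cam('wrist'); o=lambda X,Y,Z:np.array([q[0]+c*X-s*Y,q[1]+s*X+c*Y,Z])
p=Wc['pixels']; cv2.imwrite(f'pics/w{sys.argv[1]}.png',p)
g=p[:,312:332].astype(int); rb=(g[:,:,2]-g[:,:,0]).mean(1)
g2=g.mean((1,2)); print('rows 225-310 R-B',[(k,int(rb[k]),int(g2[k])) for k in range(230,312) if k<262 or k>268])
for th in np.arange(.42,.54,.02):
    f=.4-th; kx,kz=85*np.sin(f),90+85*np.cos(f)
    rows=[proj(Wc,o(kx+9*np.cos(a),91,kz+9*np.sin(a)))[0] for a in np.linspace(0,6.28,60)]
    print(round(th,2),'far',round(min(rows),1),'near',round(max(rows),1))
for y in(80,102): print(proj(Wc,o(-7,y,174)))
cv2.imwrite(f'pics/w{sys.argv[1]}c.png',cv2.resize(p[200:340,260:390],None,fx=4.2,fy=4.2,interpolation=cv2.INTER_CUBIC))
E
python3 e.py 4; python3 go.py -12.7 91 156
```

```text
clock: 11.9
tool_pos: [604.2, 97.3, 155.4]
orientation: [-3.125, 0.321, -0.006]
contact_force: [8.0, 0.2, -5.0]
opening: 0.245
grip_force: 45.0
rows 225-310 R-B [(230, 22, 99), (231, 22, 99), (232, 21, 99), (233, 21, 97), (234, 21, 98), (235, 22, 100), (236, 22, 100), (237, 21, 100), (238, 21, 100), (239, 21, 94), (240, 20, 84), (241, 26, 69), (242, 38, 63), (243, 44, 74), (244, 46, 78), (245, 48, 82), (246, 52, 88), (247, 54, 94), (248, 57, 98), (249, 59, 103), (250, 61, 107), (251, 63, 110), (252, 63, 112), (253, 62, 108), (254, 62, 110), (255, 63, 111), (256, 62, 111), (257, 61, 108), (258, 61, 107), (259, 59, 108), (260, 61, 108), (261, 61, 107), (269, 35, 60), (270, 36, 60), (271, 36, 59), (272, 35, 59), (273, 34, 57), (274, 35, 58), (275, 37, 61), (276, 40, 71), (277, 45, 83), (278, 46, 85), (279, 45, 84), (280, 45, 82), (281, 43, 81), (282, 45, 81), (283, 47, 88), (284, 48, 93), (285, 50, 93), (286, 48, 90), (287, 44, 84), (288, 44, 82), (289, 41, 74), (290, 33, 56), (291, 31, 52), (292, 30, 52), (293, 32, 53), (294, 29, 59), (295, 20, 71), (296, 14, 80), (297, 14, 79), (298, 15, 78), (299, 15, 79), (300, 14, 78), (301, 15, 79), (302, 14, 79), (303, 15, 80), (304, 15, 76), (305, 23, 67), (306, 36, 55), (307, 40, 52), (308, 38, 47), (309, 17, 42), (310, 3, 38), (311, 4, 43)]
0.42 far 233.7 near 268.9
0.44 far 236.7 near 271.8
0.46 far 239.6 near 274.7
0.48 far 242.4 near 277.4
0.5 far 245.3 near 280.2
0.52 far 248.0 near 282.8
0.54 far 250.7 near 285.4
[259.47639784 342.90392843]
[259.46830444 301.03643721]
t 11.95 tcp rig [-11.   90.9 155.4] delta tool now [-1.7 -0.1 -0.6] turn -0.0 j7 -2.1 F [ 8.6  0.9 -4.3] open 0.245 grip 45.0 toolz [ 0.004 -0.    -1.   ]
after turn: rig x in tool [1.    0.    0.004] rig y [-0.    -1.     0.001]
```

View pics/w4c.png

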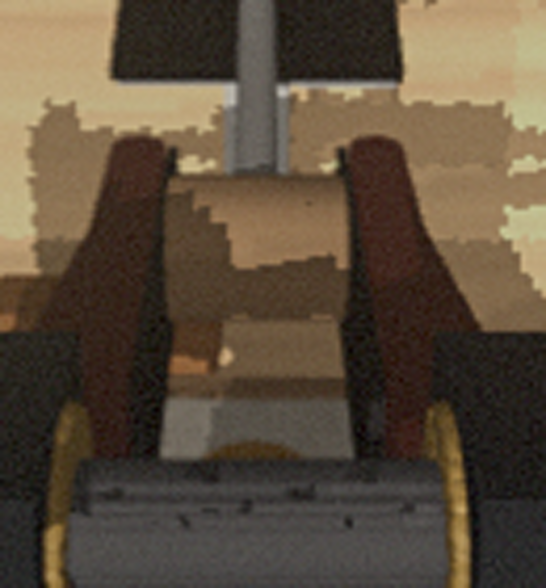

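The knob's edges are at rows 241.3 and 275.8, so the tilt is about 0.47 and the line of sight meets the panel near z = 79. The tag is near 73 to 74, so I nudge about 2 mm more.

```bash
python3 -m creep '-1.5 0 0 0; -1.5 0 0.3 0; 0 0 0 0; 0 0 0 0; 0 0 0 0; 0 0 0 0' - 45; sed -i "s/^g2=.*/g2=g.mean((1,2)); h=lambda a,b:a+int(np.argmax(np.abs(np.diff(rb[a:b]))))+.5; print('far edge',h(236,250),'near',h(270,284) , 'tagbottom',h(300,309)); print([(k,int(rb[k]),int(g2[k])) for k in range(236,250)],[(k,int(rb[k]),int(g2[k])) for k in range(270,285)],[(k,int(rb[k])) for k in range(298,310)]); [print('tag z',z,proj(Wc,o(-120,91,z-15))) for z in(68,72,76)]/" e.py; python3 e.py 5; python3 go.py -12.7 91 156
```

```text
clock: 12.7
tool_pos: [601.5, 97.8, 155.2]
orientation: [-3.125, 0.321, -0.007]
contact_force: [7.7, 0.1, -4.4]
opening: 0.247
grip_force: 45.0
far edge 240.5 near 275.5 tagbottom 303.5
[(236, 22, 101), (237, 20, 98), (238, 20, 92), (239, 19, 86), (240, 26, 72), (241, 38, 64), (242, 43, 72), (243, 47, 78), (244, 48, 82), (245, 51, 86), (246, 55, 92), (247, 56, 98), (248, 59, 103), (249, 62, 107)] [(270, 36, 59), (271, 35, 59), (272, 34, 58), (273, 34, 58), (274, 34, 57), (275, 39, 67), (276, 46, 85), (277, 45, 85), (278, 44, 83), (279, 45, 81), (280, 44, 80), (281, 44, 82), (282, 47, 87), (283, 50, 94), (284, 49, 91)] [(298, 15), (299, 15), (300, 15), (301, 14), (302, 17), (303, 27), (304, 37), (305, 41), (306, 41), (307, 44), (308, 38), (309, 18)]
tag z 68 [300.59553638 321.22703439]
tag z 72 [302.99298814 321.23486675]
tag z 76 [305.44994182 321.24289257]
0.42 far 228.8 near 264.2
0.44 far 231.8 near 267.1
0.46 far 234.8 near 270.0
0.48 far 237.7 near 272.8
0.5 far 240.5 near 275.6
0.52 far 243.3 near 278.3
0.54 far 246.0 near 280.9
[254.7953526  342.93837123]
[254.79411488 300.78372201]
t 12.75 tcp rig [-13.8  90.8 155.2] delta tool now [ 1.1 -0.2 -0.8] turn -0.001 j7 -2.1 F [ 8.2 -0.1 -4.2] open 0.248 grip 45.0 toolz [ 0.004 -0.    -1.   ]
after turn: rig x in tool [1.    0.    0.004] rig y [-0.    -1.     0.001]
```

The tilt is now about 0.499, so the line of sight meets the panel near z = 72. The tag is at 72.4 by the wrist camera and 74 by the scene camera. I hold for a second, check for creep, and hand in if it is steady.

```bash
python3 -m creep '0 0 0 0; 0 0 0 0; 0 0 0 0; 0 0 0 0; 0 0 0 0; 0 0 0 0; 0 0 0 0; 0 0 0 0' - 45; python3 e.py 6 | grep -E 'edge|^0.(48|5|52)'
```

```text
clock: 13.75
tool_pos: [601.5, 97.7, 155.2]
orientation: [-3.125, 0.321, -0.007]
contact_force: [7.7, 0.0, -4.1]
opening: 0.245
grip_force: 45.0
far edge 240.5 near 275.5 tagbottom 303.5
0.48 far 237.7 near 272.8
0.5 far 240.5 near 275.6
0.52 far 243.3 near 278.3
0.54 far 246.0 near 280.9
```

Nothing moved over that second, so I hand in.

```bash
python3 -c "
from station import order
print(order.job_done())"
```

```text
the job is handed in; nothing more can be done
None
```

The job is handed in with the knob still held at 45 N: the mirror is opposite the tag (rig y ≈ 91 mm) and tilted about 0.50 rad, so the line of sight meets the panel about 2 mm or less from the tag's measured centre; no verdict came back.

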